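# Dial the wheel lock of the studio tool chest

### The arm

A 7-joint arm with a two-finger parallel gripper is mounted at the origin on the work surface. World frame = base frame: x ahead of the robot, y to its left, z up, the work surface at z = 0. Lengths are in m, angles in rad, forces in N, time in s.
With the tool pointing down it reaches from about 0.4 to 0.85 m from the base axis. Payload 4.5 kg.
Tool frame: the origin (TCP) lies where the fingers leave the gripper's body, on its centre line; the fingertips stand 64 mm ahead of it and the grasp point (between the pads) lies 45 mm ahead of it; z points along the fingers, y is the line along which they close (so a half turn about z gives the same grasp; the last joint's range is limited). The gripper opens to 88 mm and grips with 3 to 60 N. Pads are 18 mm wide; open, the fingers measure 123 mm over their backs; the gripper's body (75 mm by 187 mm) begins 45 mm behind the grasp point.
Start: joints at [1.135, 0.689, -0.195, 1.565, 0.157, 0.902, -0.215], TCP at [0.283, -0.557, 0.303] pointing down, gripper open.
Joint ranges: [-3.01, 3.01], [-0.46, 2.08], [-1.47, 1.51], [0.13, 2.56], [-1, 4.14], [0.04, 2.09], [-2.66, 2.66]. Speed limits (rad/s): [2.57, 2.57, 3.14, 3.14, 3.14, 3.14, 3.14].

### API

Orientations are given as a unit quaternion [x, y, z, w].
In Python, from plant import r gives the robot as it stands.
- The arm moves only by the tool play_rows, never from a script. Its arguments are lists of equal length, an entry for each row: "translation": the shift along the tool's x, y, z in m, a list of three; "delta_rot": the turn, a rotation vector about the tool's x, y, z in degrees, a list of three; "grip": the opening, from -1 (shut) to 1 (fully open). In form: {"translation": [[x, y, z], ...], "delta_rot": [[rx, ry, rz], ...], "grip": [grip, ...]}. A call has 1 to 20 rows; each row shifts and turns the commanded pose from where the row before left it, along the tool's axes as they then stand; what a row does not reach is not made up. A row lasts 1/8 s, in which the tool goes at most 62.5 mm and 10.7 degrees, less where a joint would pass 70% of its speed; a pose out of reach is approached as far as the arm can. A call with a gripper value outside its range is refused whole. The fingers move at their own pace and stop on an object; "squeeze" is the grip in N (left out, the last holds). Time passes only in rows, so rows that do not move let the fingers close. It gives the time, the measured TCP pose, the force, the opening and the grip force at its end, in the units of the state.
- r.get_state(): the state, without advancing time (a new reading comes with each control period).
- r.snapshot(name): name is "scene" or "top"; returns the picture (420x560x3 uint8, blue, green, red); there is no depth.
- r.get_calibration(name): a dict with "intrinsics" (3x3 intrinsics, pixels), "eye" and "rotation" of the camera in the world. Camera axes: x right, y up, looking along -z (the intrinsics and any distortion apply to the point x, -y, -z); pixel columns grow to the right and rows downward; lengths in m; the calibration is good to about 2 mm. A picture is of the moment at which its call begins. get_calibration takes no time and is no camera call.
- r.finish_job(): hands the job in; it is judged then, once.
Trained networks look in the newest picture that a camera, given by its name, has taken for a name from the list of things; names that differ only in an ending like _2 or _b are one class to them, and where a whole thing is asked for, a point or a joint stands for the part that bears it (a point fixed in the world has none). Each returns a list of dicts, best first, with "confidence" (0 to 1); they miss things now and then, are a little off and sometimes report something else, mostly with a low value. They report only what shows in the picture. A call takes as long as a camera call.
- r.look_for(camera, target): "point" ([x, y, z] in m, in world coordinates, good to about 4 mm: the middle of the surface that is visible of it).
- r.silhouettes(camera, target): "pixels" (420x560 bool, what is visible of it).
The state is a dict: "clock": time; "q": joint angles; "qd": joint speeds; "joint_torque": joint torques, N m; "tool_pos": TCP position; "eef_rot": TCP orientation; "contact_force": force on the tool from outside, world axes, zero at the start; "moment": the same for the moment, N m; "opening": opening from 0.0 (shut) to 1.0 (fully open); "finger_force": force on a finger pad.
Only numpy, scipy, OpenCV 4.12 (cv2) and the standard library are available. Lean on these libraries where they do the work, as an engineer would, in place of code of your own. Each camera call takes 0.05 s, during which the arm holds its last target. There are 200 camera calls.

### The job

Unlock the wooden tool chest: roll its left and right number wheels, pressing them only lightly, until the three wheels read 4, 7, 2 from left to right (seen from the robot) in line with the brass index bars; the middle wheel already shows its 7 and must not be turned. Only then slide the bolt in front of the wheels fully to the left, and let go. Leave the pots and tools around and on the chest where they are.

Things in the scene. Friction and masses are not known exactly. Their poses are not given: they have to be found in the camera images.
- chest: wooden tool chest with flat lid, 236 (x) x 336 (y) x 100 mm high, fixed to the table. Origin under its centre; x points from its front (the side nearer the robot) to its back, y to the left as seen from the robot, z up. Its lid top is 100 mm above the origin
- lockplate: dark steel plate, 75 (x) x 200 (y) x 3 mm, on the chest lid, carrying the wheels in a row at y = +46 mm (left), 0 (middle), -46 mm (right), and four brass index bars, 5 mm high and 12 mm long, between and beside them at x = 0: they mark the reading line on top of the wheels. Origin at the centre of its underside, axes as the chest's. Plate and wheels stand no more than 20 N of pressing
- left_top (a point): nominal top of the left wheel, fixed to the plate 19 mm above its underside. The real top lies up to 5 mm higher or lower: find it by touch. Rolled by pressing on its top with closed fingertips (8 to 14 N gives enough grip; over 20 N harms it) and dragging along chest x. It is sprung: gives 1 mm per 4 N, at most 6 mm, and springs back
- middle_top (a point): nominal top of the middle wheel, fixed to the plate 19 mm above its underside. The real top lies up to 5 mm higher or lower: find it by touch. Rolled by pressing on its top with closed fingertips (8 to 14 N gives enough grip; over 20 N harms it) and dragging along chest x. It is sprung: gives 1 mm per 4 N, at most 6 mm, and springs back
- right_top (a point): nominal top of the right wheel, fixed to the plate 19 mm above its underside. The real top lies up to 5 mm higher or lower: find it by touch. Rolled by pressing on its top with closed fingertips (8 to 14 N gives enough grip; over 20 N harms it) and dragging along chest x. It is sprung: gives 1 mm per 4 N, at most 6 mm, and springs back
- left_wheel (a joint): rad: left number wheel, aluminium disc 48 mm in diameter, 16 mm wide, axle level along chest y. Numerals 1 to 8 round the rim, read from the robot's side. Numeral n is on top at (n - 1) x 0.7854 plus any whole turns (6.2832 each); grows as the top moves away from the robot (chest +x). Endless both ways, friction 0.09 N m, stays where left. Shows 4 at 2.356
- middle_wheel (a joint): rad: middle number wheel, aluminium disc 48 mm in diameter, 16 mm wide, axle level along chest y. Numerals 1 to 8 round the rim, read from the robot's side. Numeral n is on top at (n - 1) x 0.7854 plus any whole turns (6.2832 each); grows as the top moves away from the robot (chest +x). Endless both ways, friction 0.09 N m, stays where left. Shows 7 at 4.712: leave it there
- right_wheel (a joint): rad: right number wheel, aluminium disc 48 mm in diameter, 16 mm wide, axle level along chest y. Numerals 1 to 8 round the rim, read from the robot's side. Numeral n is on top at (n - 1) x 0.7854 plus any whole turns (6.2832 each); grows as the top moves away from the robot (chest +x). Endless both ways, friction 0.09 N m, stays where left. Shows 2 at 0.785
- bolt (a joint): steel bolt in front of (nearer the robot than) the wheels, m, 0 shut, 0.018 fully open; it slides to the left (chest +y) in its guide against about 3 N of friction and stays put. Hidden fins stop it after about 3 mm unless all three wheels are at their code numerals
- bolt_knob (a point): top centre of the bolt's upright brass knob, a round post 14 mm in diameter standing 28 mm above the bolt; the point is 38 mm above the chest lid. The guide's side rails, 9 mm above the lid, run along y, 10 to 15 mm either side of the knob's axis in x
- cup: small white cup, 48 mm wide, 45 mm tall, standing on the chest lid behind the wheels to the right; origin under its centre
- rib: flat wooden smoothing rib, 30 x 75 x 6 mm, lying on the chest lid behind the wheels to the left; origin under its centre
- crock: white stoneware crock full of modelling tools, 110 mm wide, 105 mm tall, tools up to about 200 mm; origin under its centre
- jug: white jug with a handle, full of brushes and wooden tools, about 100 mm wide, 90 mm tall, tools up to about 180 mm; origin under its centre
- tub: open white plastic tub, 100 mm wide, 75 mm tall; origin under its centre
- dish: low round grey clay dish, 140 mm wide, 32 mm tall; origin under its centre
- strip: loose wooden guide strip, 30 x 260 x 8 mm, lying on the table; origin under its centre

How it is judged:
On the way:
1. the three wheels read 4, 7, 2 with the bolt still shut and the wheels let go ((value of joint left_wheel between -10.3802 and -10.0402 rad or value of joint left_wheel between -4.097 and -3.757 rad or value of joint left_wheel between 2.1862 and 2.5262 rad or value of joint left_wheel between 8.4694 and 8.8094 rad or value of joint left_wheel between 14.7526 and 15.0926 rad or value of joint left_wheel between 21.0358 and 21.3758 rad) and (value of joint right_wheel between -11.951 and -11.611 rad or value of joint right_wheel between -5.6678 and -5.3278 rad or value of joint right_wheel between 0.6154 and 0.9554 rad or value of joint right_wheel between 6.8986 and 7.2386 rad or value of joint right_wheel between 13.1818 and 13.5218 rad or value of joint right_wheel between 19.465 and 19.805 rad) and value of joint middle_wheel between 4.5424 and 4.8824 rad and value of joint bolt below 0.005 m and contact force between the fingers and lockplate below 0.3 N), for 0.2 s.
At the end, for the whole second after the job is handed in: left, middle and right wheel within 0.17 rad (10 degrees) of 4, 7 and 2 and at rest, and the bolt slid at least 15 mm of its 18 mm to the left ((value of joint left_wheel between -10.3802 and -10.0402 rad or value of joint left_wheel between -4.097 and -3.757 rad or value of joint left_wheel between 2.1862 and 2.5262 rad or value of joint left_wheel between 8.4694 and 8.8094 rad or value of joint left_wheel between 14.7526 and 15.0926 rad or value of joint left_wheel between 21.0358 and 21.3758 rad) and (value of joint right_wheel between -11.951 and -11.611 rad or value of joint right_wheel between -5.6678 and -5.3278 rad or value of joint right_wheel between 0.6154 and 0.9554 rad or value of joint right_wheel between 6.8986 and 7.2386 rad or value of joint right_wheel between 13.1818 and 13.5218 rad or value of joint right_wheel between 19.465 and 19.805 rad) and value of joint middle_wheel between 4.5424 and 4.8824 rad and velocity of joint left_wheel between -0.1 and 0.1 rad/s and velocity of joint middle_wheel between -0.1 and 0.1 rad/s and velocity of joint right_wheel between -0.1 and 0.1 rad/s and value of joint bolt above 0.015 m); the robot touches nothing.
It fails at once if a wheel or the lock plate is pressed with more than 20 N (contact force between any of the fingers, the arm and lockplate above 20 N).
It fails at once if the middle wheel is turned more than 0.17 rad off its 7 (not (value of joint middle_wheel between 4.5424 and 4.8824 rad)).
It fails at once if a bystander is moved more than 30 mm (distance of any of cup, rib, crock, jug, tub, dish, strip from where it was at the start of the episode above 0.03 m).
It also fails if it takes over 48 s, if anything falls off the work surface, if the arm or the gripper's body presses on something with over 40 N, if the wrist force passes 120 N, or if a joint passes its speed limit or range.

## Working session

There is one attempt and no reset: what is moved stays moved. The work goes in short steps, Python scripts to look and compute and a tool call to move; the robot and the scene stay as the last step left them, time stands still between calls to the robot, and variables do not carry over. Pictures are saved under pics/ and viewed, at most 10 in all, crops included, and the job is handed in when it is done.

Besides the shell and the picture viewer there is one more tool, called after "Emit:" by a JSON object that holds its "name" and its "arguments", one argument or row to a line. play_rows: Moves the arm, as the interface text tells. Its arguments: {"type":"object","properties":{"translation":{"type":"array","items":{"type":"array","items":{"type":"number"}}},"delta_rot":{"type":"array","items":{"type":"array","items":{"type":"number"}}},"grip":{"type":"array","items":{"type":"number"}},"squeeze":{"type":"number"}},"required":["translation","delta_rot","grip"]}

```bash
mkdir -p pics; python3 - <<'E'
from plant import r
import cv2, numpy as np
s=r.get_state(); print(s)
for n in("scene","top"):
    im=r.snapshot(n); cv2.imwrite(f"pics/{n}0.png",im)
    c=r.get_calibration(n); print(n,c)
    for t in("lockplate","left_wheel","right_wheel","middle_wheel","bolt_knob","chest","cup"):
        print(t,[(np.round(d["point"],4).tolist(),round(d["confidence"],2)) for d in r.look_for(n,t)[:3]])
E
```

```text
{'clock': 0.0, 'q': array([ 1.13480609,  0.69001078, -0.19451073,  1.56636795,  0.15730807,
        0.90249874, -0.21511223]), 'qd': array([ 1.38241562e-03,  1.21503201e-03, -3.69001629e-04, -4.04542286e-04,
       -3.81944315e-04, -4.64322148e-04,  2.11421673e-05]), 'joint_torque': array([-2.16239964e-04, -5.27556252e+01, -1.26681324e+00, -1.53423607e+01,
       -5.25814877e-02,  6.61088954e-03,  1.21004982e-04]), 'tool_pos': array([ 0.28265711, -0.55683808,  0.30188675]), 'eef_rot': array([ 9.72529289e-01,  2.32778623e-01, -2.89601581e-04, -9.00596066e-04]), 'contact_force': array([ 0.20875088, -1.37364777, -0.03639978]), 'moment': array([0.00936264, 0.04981701, 0.02539146]), 'finger_force': 0.0, 'opening': 0.9982759319869529}
scene {'intrinsics': array([[541.30096824,   0.        , 278.58718346],
       [  0.        , 541.30096824, 205.40300583],
       [  0.        ,   0.        ,   1.        ]]), 'eye': array([1.13125049, 0.93758761, 1.140238  ]), 'rotation': array([0.11562928, 0.38966269, 0.86848201, 0.28378135])}
lockplate [([0.5577, 0.0585, 0.1014], 0.56)]
left_wheel [([0.563
[... 157 characters left out ...]
 0.5)]
chest []
cup [([0.5813, -0.0907, 0.1348], 0.82)]
top {'intrinsics': array([[534.22612166,   0.        , 278.64154184],
       [  0.        , 534.22612166, 201.11207124],
       [  0.        ,   0.        ,   1.        ]]), 'eye': array([ 0.27911834, -0.01038445,  1.48517322]), 'rotation': array([-0.05803884,  0.05768362,  0.71304683, -0.69632486])}
lockplate [([0.547, 0.0427, 0.1024], 0.93), ([0.4644, 0.055, 0.1107], 0.55)]
left_wheel [([0.561, 0.0909, 0.1096], 0.58)]
right_wheel [([0.5348, -0.0012, 0.1173], 0.42)]
middle_wheel [([0.5451, 0.043, 0.1183], 0.46)]
bolt_knob [([0.5419, 0.0459, 0.1172], 0.73)]
chest [([0.5319, 0.0468, 0.1019], 0.61)]
cup [([0.5828, -0.0981, 0.1218], 0.82)]
```

```bash
cat > h.py <<'E'
import numpy as np, cv2
from scipy.spatial.transform import Rotation as R
from plant import r
def proj(n,p):
    c=r.get_calibration(n); v=R.from_quat(c["rotation"]).inv().apply(np.atleast_2d(p)-c["eye"])*[1,-1,-1]
    u=v@c["intrinsics"].T; return u[:,:2]/u[:,2:]
def onplane(n,px,z):
    c=r.get_calibration(n); px=np.atleast_2d(px).astype(float)
    d=np.c_[px,np.ones(len(px))]@np.linalg.inv(c["intrinsics"]).T
    d=R.from_quat(c["rotation"]).apply(d*[1,-1,-1]); return c["eye"]+d*((z-c["eye"][2])/d[:,2])[:,None]
E
python3 - <<'E'
from h import *
a=cv2.imread("pics/top0.png");b=cv2.imread("pics/scene0.png")
cs=[]
for n,im in(("top",a),("scene",b)):
    c=proj(n,[0.535,0.045,0.11])[0].astype(int); print(n,c)
    w,h=(50,60)
    x,y=c[0]-50,c[1]-38
    print(n,"crop origin",x,y)
    cs.append(cv2.resize(im[y:y+75,x:x+100],None,fx=8,fy=8,interpolation=cv2.INTER_CUBIC))
    cv2.imwrite(f"pics/{n}0c.png",cs[-1])
cv2.imwrite("pics/both.png",np.vstack([cv2.resize(np.hstack([a,b]),None,fx=.71,fy=.71)]))
E
```

```text
top [256 190]
top crop origin 206 152
scene [273 222]
scene crop origin 223 184
```

View pics/top0c.png

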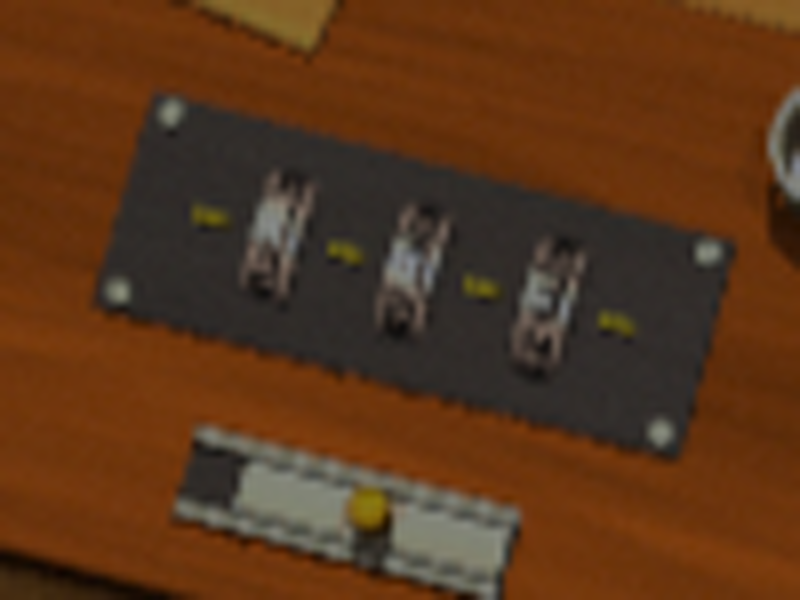

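View pics/scene0c.png

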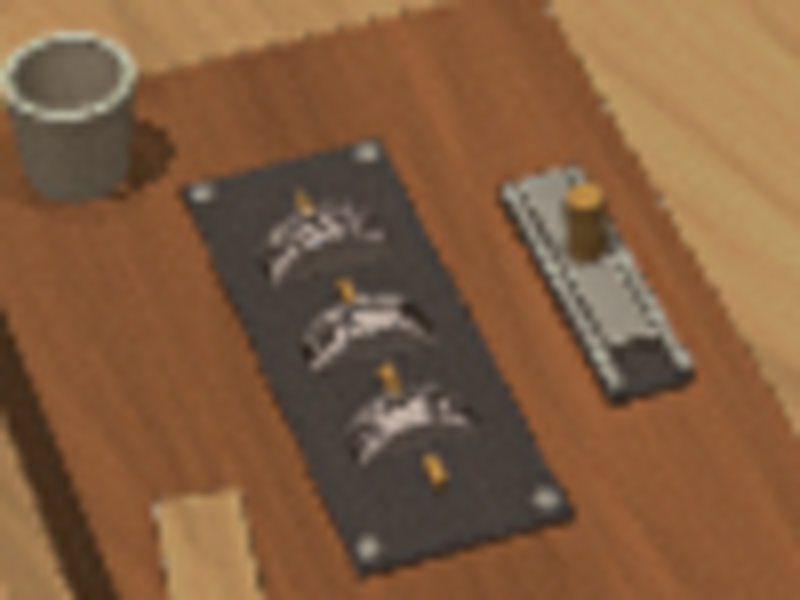

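View pics/both.png

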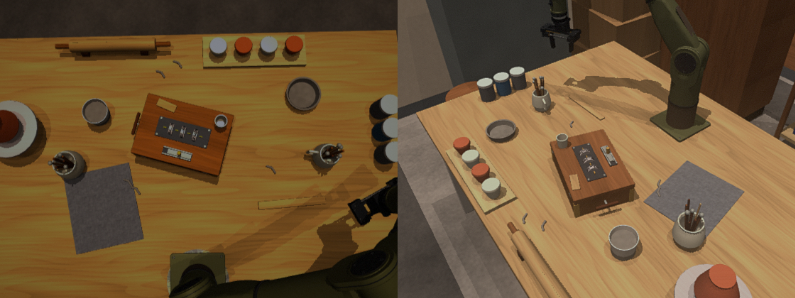

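```bash
cat >> h.py <<'E'
def unwrap(n,im,pose,y,dz=0.,ppm=4,lim=75):
    """cylinder strip: rows = angle (top = far), cols = width; pose=(x,y,yaw)"""
    a=np.radians(np.arange(lim,-lim,-1.)); w=np.arange(-12,12,.25)/1000
    A,W=np.meshgrid(a,w,indexing="ij")
    c,s=np.cos(pose[2]),np.sin(pose[2])
    lx=.024*np.sin(A); ly=y-W; z=.1+.019+dz-.024+.024*np.cos(A)
    P=np.stack([pose[0]+c*lx-s*ly,pose[1]+s*lx+c*ly,z],-1).reshape(-1,3)
    u=proj(n,P).reshape(*A.shape,2).astype(np.float32)
    return cv2.remap(im,u[...,0],u[...,1],cv2.INTER_CUBIC)
E
python3 - <<'E'
from h import *
for n in("top","scene"):
    ims=[r.snapshot(n) for _ in range(2)]
    print("noise",np.abs(ims[0].astype(int)-ims[1]).mean())
    for t in("lockplate","left_wheel","right_wheel","bolt","bolt_knob","rib"):
        for d in r.silhouettes(n,t)[:1]:
            m=d["pixels"]; ys,xs=np.nonzero(m)
            z={"lockplate":.103,"bolt":.109,"bolt_knob":.138}.get(t,.11)
            p=onplane(n,np.c_[xs,ys],z)[:,:2]
            print(n,t,round(d["confidence"],2),len(xs),cv2.minAreaRect((p*1000).astype(np.float32)), p.mean(0).round(4))
# screws (crop pixels/8+origin); plus bars
tp=np.array([[171,113],[707,251],[117,291],[660,432]])/8+[206,152]-.44
sp=np.array([[368,548],[203,192],[546,497],[368,151]])/8+[223,184]-.44
for n,p in(("top",tp),("scene",sp)):
    q=onplane(n,p,.105)[:,:2]; print(n,q.round(4).tolist(),"c",q.mean(0).round(4)); 
    v=q[0]-q[1]; print("yaw",np.degrees(np.arctan2(-v[0],v[1])),np.linalg.norm(v)); v=q[0]-q[2];print("yaw",np.degrees(np.arctan2(v[1],v[0])),np.linalg.norm(v))
tb=np.array([[211,216],[345,253],[482,288],[617,324]])/8+[206,152]-.44
sb=np.array([[435,470],[390,378],[346,291],[305,203]])/8+[223,184]-.44
for n,p in(("top",tb),("scene",sb)): q=onplane(n,p,.108)[:,:2]; print(n,"bars",q.round(4).tolist(),"c",q.mean(0).round(4))
for n,p in(("top",(370,508)),("scene",(588,193))): print(n,"knob",onplane(n,np.array(p)/8+([206,152] if n=="top" else [223,184])-.44,.138).round(4))
E
```

```text
noise 1.2052664399092972
top lockplate 0.7 2005 ((548.8624877929688, 44.3712158203125), (199.96673583984375, 73.83218383789062), 74.01362609863281) [0.5487 0.043 ]
top left_wheel 0.45 84 ((562.3052368164062, 87.39505004882812), (15.877191543579102, 38.77946090698242), 71.10772705078125) [0.5625 0.087 ]
top right_wheel 0.6 92 ((534.5032958984375, -0.40140342712402344), (15.127544403076172, 43.80686569213867), 72.98538970947266) [ 5.344e-01 -4.000e-04]
top bolt 0.65 275 ((467.77972412109375, 58.231563568115234), (92.39085388183594, 20.635221481323242), 73.30584716796875) [0.4676 0.0583]
top bolt_knob 0.49 261 ((462.6687927246094, 56.85490798950195), (86.44763946533203, 21.070453643798828), 71.86261749267578) [0.463  0.0577]
top rib 0.84 298 ((650.0098876953125, 101.91648864746094), (73.16934967041016, 30.879697799682617), 64.88531494140625) [0.6498 0.1008]
noise 1.662141439909297
scene lockplate 0.73 240 ((652.745849609375, 102.77058410644531), (79.79898834228516, 29.473045349121094), 64.53753662109375) [0.6522 0.103 ]
scene right_wheel 0.58 112 ((540.0145263671875, -2.9757080078125), 
[... 429 characters left out ...]
85938, 34.09834671020508), 65.48037719726562) [0.6557 0.1084]
top [[0.6056, 0.1223], [0.5548, -0.0538], [0.5461, 0.1405], [0.4949, -0.0367]] c [0.5504 0.0431]
yaw -16.097164069365167 0.18323970327953934
yaw -17.00925761160143 0.062271268273557
scene [[0.6057, 0.1245], [0.5539, -0.0525], [0.5455, 0.1408], [0.4944, -0.0351]] c [0.5499 0.0445]
yaw -16.294581601743403 0.1843652687338415
yaw -15.199011052321087 0.06233425128224426
top bars [[0.5699, 0.1091], [0.5564, 0.0652], [0.5436, 0.0204], [0.5306, -0.0235]] c [0.5501 0.0428]
scene bars [[0.5693, 0.1113], [0.5564, 0.067], [0.544, 0.0229], [0.5299, -0.023]] c [0.5499 0.0445]
top knob [[0.4675 0.0568 0.138 ]]
scene knob [[0.4667 0.0592 0.138 ]]
```

```bash
cat >> h.py <<'E'
POSE={"top":(.5503,.0430,np.radians(-16.2)),"scene":(.5499,.0445,np.radians(-16.2))}
def strips(tag,k=4):
    rows=[]
    for n in("top","scene"):
        im=np.mean([r.snapshot(n) for _ in range(k)],0).astype(np.float32)
        np.save(f"pics/{tag}_{n}.npy",im)
        for y in(.046,0,-.046):
            s=unwrap(n,im,POSE[n],y); s=cv2.normalize(s,None,0,255,cv2.NORM_MINMAX)
            s=cv2.resize(s,(130,560))
            for a in(-45,0,45): cv2.line(s,(0,int((75-a)/150*560)),(8,int((75-a)/150*560)),(0,255,0),2)
            rows.append(cv2.copyMakeBorder(s,0,0,0,3,cv2.BORDER_CONSTANT,value=(0,255,255)))
    cv2.imwrite(f"pics/{tag}.png",np.hstack(rows))
E
python3 -c "
from h import *
strips('s0')"
```

```text
[ WARN:0@13.676] global loadsave.cpp:1063 imwrite_ Unsupported depth image for selected encoder is fallbacked to CV_8U.
```

View pics/s0.png

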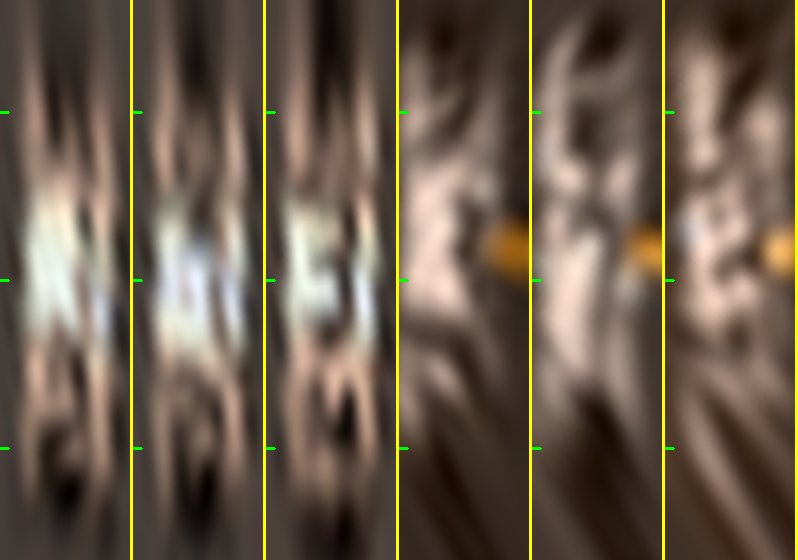

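```bash
cat > fit.py <<'E'
from h import *
import sys, itertools
SEG={1:"bc",2:"abged",3:"abgcd",4:"fgbc",5:"afgcd",6:"afgedc",7:"abc",8:"abcdefg"}
def tex(style,h,w,st):
    """strip 2pi*24=150.8mm x 16mm at 5px/mm; row 0 = angle 0(numeral 1 centre); row grows toward the robot"""
    P=5; H=754; T=np.zeros((H*2,80),np.float32)
    for n in range(1,9):
        g=np.zeros((160,80),np.float32); cx,cy=40,80; a,b=w*P/2,h*P/2; t=max(1,int(st*P))
        if style=="seg":
            pt=dict(a=((-a,-b),(a,-b)),g=((-a,0),(a,0)),d=((-a,b),(a,b)),f=((-a,-b),(-a,0)),e=((-a,0),(-a,b)),b=((a,-b),(a,0)),c=((a,0),(a,b)))
            for s in SEG[n]:
                p,q=pt[s]; cv2.line(g,(int(cx+p[0]),int(cy+p[1])),(int(cx+q[0]),int(cy+q[1])),1,t)
        else:
            (tw,th),_=cv2.getTextSize(str(n),cv2.FONT_HERSHEY_SIMPLEX,h*P/21.5,t)
            cv2.putText(g,str(n),(int(cx-tw/2),int(cy+th/2)),cv2.FONT_HERSHEY_SIMPLEX,h*P/21.5,1,t,cv2.LINE_AA)
        r0=int((n-1)*H/8)+H//2
        T[r0-80:r0+80]=np.maximum(T[r0-80:r0+80],g)
    out=np.maximum(T[:H],T[H:]); return np.roll(out,-(H//2),0)
def geom(n,y,dz,pose,sh):
    a=np.radians(np.arange(72,-72,-.7)); w=np.arange(-7.9,7.95,.3)/1000
    A,W=[v.ravel() for v in np.meshgrid(a,w,indexing="ij")]
    c,s=np.cos(pose[2]),np.sin(pose[2]); lx=.024*np.sin(A)+sh[0]; ly=y-W+sh[1]; z=.095+dz+.024*np.cos(A)
    P=np.c_[pose[0]+c*lx-s*ly,pose[1]+s*lx+c*ly,z]; N=np.c_[c*np.sin(A),s*np.sin(A),np.cos(A)]
    vis=(((r.get_calibration(n)["eye"]-P)*N).sum(1)>.1)&(z>.104)
    u=np.floor(proj(n,P)+.5).astype(int); return A[vis],W[vis],u[vis]
def setup(n,img,y,dz,sh=(0,0)):
    A,W,u=geom(n,y,dz,POSE[n],sh); k=u[:,1]*1000+u[:,0]; ks,inv,cnt=np.unique(k,return_inverse=True,return_counts=True)
    ok=cnt>=cnt.max()*.35
    obs=np.log(img.mean(2)[ks//1000,ks%1000]+5); am=np.bincount(inv,A)/cnt; wm=np.bincount(inv,W)/cnt
    t=am; B=np.c_[np.ones_like(t),t,t**2,t**3,t**4,np.exp(-(t/.3)**2),wm*100][ok]; Q,_=np.linalg.qr(B)
    o=obs[ok]; o=o-Q@(Q.T@o); return A,W,inv,cnt,ok,Q,o
def score(S,T,phase):
    A,W,inv,cnt,ok,Q,o=S
    row=((phase-A)/(2*np.pi)*754).astype(int)%754; col=np.clip(((W*1000+8)*5).astype(int),0,79)
    m=(np.bincount(inv,T[row,col])/cnt)[ok]; m=m-Q@(Q.T@m); return -(m@o)/(np.linalg.norm(m)*np.linalg.norm(o)+1e-9)
def best(tag,y,phases,T,dzs=(-.004,-.002,0,.002,.004),cams=("top","scene")):
    tot=[]
    for dz in dzs:
        s=0
        for n in cams:
            img=np.load(f"pics/{tag}_{n}.npy")
            s=s+np.max([[score(setup(n,img,y,dz,sh),T,p) for p in phases] for sh in((0,0),(0,.001),(0,-.001),(.001,0),(-.001,0))],0)
        tot.append(s/len(cams))
    return np.array(tot)
E
python3 - <<'E'
from fit import *
res=[]
for st in("seg","font"):
    for h in(7,9,11,13):
        for w in((4,6,8) if st=="seg" else (0,)):
            for t in(1.2,2,2.8):
                b=best("s0",0,[6*np.pi/4],tex(st,h,w,t),(-.004,0,.004)); res.append((b.max(),st,h,w,t,[-4,0,4][b.argmax()]))
res.sort(reverse=True); print(*res[:6],sep="\n")
_,st,h,w,t,_=res[0]; ph=np.radians(np.arange(0,360,7.5))
for _,st,h,w,t,_ in (res[0],next(x for x in res if x[1]!=res[0][1])):
  T=tex(st,h,w,t)
  for nm,y in(("L",.046),("M",0),("R",-.046)):
    b=best("s0",y,ph,T,(-.004,0,.004)); o=np.argsort(-b.max(0))[:6]
    print(st,nm,[(round(1+np.degrees(ph[i])/45,2),round(b.max(0)[i],3),[-4,0,4][b[:,i].argmax()]) for i in o])
E
```

```text
(np.float64(0.7711993165071183), 'seg', 13, 6, 2, 0)
(np.float64(0.7683037323260344), 'seg', 13, 6, 2.8, 0)
(np.float64(0.764857489397777), 'seg', 13, 6, 1.2, 0)
(np.float64(0.7436279563248678), 'seg', 11, 6, 2.8, 0)
(np.float64(0.7414564847610183), 'seg', 11, 6, 2, 0)
(np.float64(0.7260146380163164), 'seg', 11, 6, 1.2, 0)Traceback (most recent call last):
  File "<stdin>", line 13, in <module>
  File "fit.py", line 42, in best
    s=s+np.max([[score(setup(n,img,y,dz,sh),T,p) for p in phases] for sh in((0,0),(0,.001),(0,-.001),(.001,0),(-.001,0))],0)
                       ~~~~~^^^^^^^^^^^^^^^
  File "fit.py", line 27, in setup
    A,W,u=geom(n,y,dz,POSE[n],sh); k=u[:,1]*1000+u[:,0]; ks,inv,cnt=np.unique(k,return_inverse=True,return_counts=True)
          ~~~~^^^^^^^^^^^^^^^^^^^
  File "fit.py", line 24, in geom
    vis=(((r.get_calibration(n)["eye"]-P)*N).sum(1)>.1)&(z>.104)
           ~~~~~~~~~~~~~~~~~^^^
ValueError: time passes only in moves, steps and waits
```

```bash
python3 - <<'E'
s=open("h.py").read()
s=s.replace("def proj(",'''import pickle,os
if os.path.exists("cal.pkl"): CAL=pickle.load(open("cal.pkl","rb"))
else:
    CAL={n:r.get_calibration(n) for n in("top","scene")}; pickle.dump(CAL,open("cal.pkl","wb"))
def proj(''',1).replace("c=r.get_calibration(n)","c=CAL[n]"); open("h.py","w").write(s)
s=open("fit.py").read().replace("r.get_calibration(n)","CAL[n]").replace("[[score(setup(n,img,y,dz,sh),T,p) for p in phases] for sh","[(lambda S:[score(S,T,p) for p in phases])(setup(n,img,y,dz,sh)) for sh"); open("fit.py","w").write(s)
E
cat > read.py <<'E'
from fit import *
tag=sys.argv[1]; ph=np.radians(np.arange(0,360,5)); T=tex("seg",12.5,6,2)
dzs=(-.004,-.002,0,.002,.004)
for nm,y in(("L",.046),("M",0),("R",-.046)):
    b=best(tag,y,ph,T,dzs); o=np.argsort(-b.max(0))[:7]
    print(nm,[(round(1+np.degrees(ph[i])/45,2),round(b.max(0)[i],3),1000*dzs[b[:,i].argmax()]) for i in o])
E
python3 read.py s0; python3 -c "
from h import *
print(r.get_state()['clock'])"
```

```text
L [(np.float64(1.22), np.float64(0.748), -2.0), (np.float64(1.11), np.float64(0.702), -2.0), (np.float64(7.11), np.float64(0.59), -2.0), (np.float64(7.22), np.float64(0.59), -2.0), (np.float64(3.44), np.float64(0.565), 4.0), (np.float64(1.33), np.float64(0.565), -2.0), (np.float64(3.56), np.float64(0.543), 0)]
M [(np.float64(7.0), np.float64(0.766), 0), (np.float64(1.0), np.float64(0.703), 0), (np.float64(7.11), np.float64(0.654), -2.0), (np.float64(4.0), np.float64(0.653), 2.0), (np.float64(4.33), np.float64(0.636), 0), (np.float64(3.0), np.float64(0.626), -2.0), (np.float64(6.89), np.float64(0.621), -2.0)]
R [(np.float64(3.11), np.float64(0.724), 2.0), (np.float64(3.0), np.float64(0.696), 0), (np.float64(3.22), np.float64(0.578), 2.0), (np.float64(5.78), np.float64(0.567), 2.0), (np.float64(7.33), np.float64(0.561), 0), (np.float64(7.44), np.float64(0.56), 2.0), (np.float64(4.33), np.float64(0.547), 0)]
2.0
```

```bash
cat > plan.py <<'E'
from h import *
C=np.array([.5501,.0437]); YAW=np.radians(-16.2)
def ch(x,y): c,s=np.cos(YAW),np.sin(YAW); return C+[c*x-s*y,s*x+c*y]
def info():
    s=r.get_state(); m=R.from_quat(s["eef_rot"]).as_matrix(); p=s["tool_pos"]
    d=p[:2]-C; c,sn=np.cos(YAW),np.sin(YAW); print("t",round(s["clock"],2),"chest xy mm",np.round([1e3*(c*d[0]+sn*d[1]),1e3*(-sn*d[0]+c*d[1])],1),"tip z",round(1e3*(p[2]-.064),1),"yaw(y)",np.degrees(np.arctan2(m[1,1],m[0,1])).round(2),"tilt",np.degrees(m[:2,2]).round(2),"F",s["contact_force"].round(2),"open",s["opening"])
    return s,m,p
E
python3 - <<'E'
from plan import *
s,m,p=info(); N=13
tgt=np.r_[ch(.010,-.046),.064+.150]; d=(tgt-p)/N
drz=-(-16.2-np.degrees(np.arctan2(m[1,1],m[0,1])))/N
for i in range(N):
    mm=m@R.from_euler("z",drz*i,degrees=True).as_matrix()
    print([round(float(v),4) for v in mm.T@d], round(drz,2))
E
```

```text
t 2.0 chest xy mm [ -88.9 -651.7] tip z 238.7 yaw(y) -63.08 tilt [ 0. -0.] F [0.1  1.04 0.73] open 0.999658535138136
[0.0374, -0.0288, 0.0068] -3.61
[0.0391, -0.0264, 0.0068] -3.61
[0.0407, -0.0239, 0.0068] -3.61
[0.0421, -0.0213, 0.0068] -3.61
[0.0434, -0.0186, 0.0068] -3.61
[0.0445, -0.0158, 0.0068] -3.61
[0.0454, -0.013, 0.0068] -3.61
[0.0461, -0.0101, 0.0068] -3.61
[0.0467, -0.0072, 0.0068] -3.61
[0.047, -0.0042, 0.0068] -3.61
[0.0472, -0.0013, 0.0068] -3.61
[0.0472, 0.0017, 0.0068] -3.61
[0.047, 0.0047, 0.0068] -3.61
```

Emit:
{"name": "play_rows", "arguments": {
  "translation": [
    [0.0374,-0.0288,0],
    [0.0391,-0.0264,0],
    [0.0407,-0.0239,0],
    [0.0421,-0.0213,0],
    [0.0434,-0.0186,0],
    [0.0445,-0.0158,0],
    [0.0454,-0.013,0],
    [0.0461,-0.0101,0.01],
    [0.0467,-0.0072,0.015],
    [0.047,-0.0042,0.015],
    [0.0472,-0.0013,0.015],
    [0.0472,0.0017,0.015],
    [0.047,0.0047,0.018],
    [0,0,0],
    [0,0,0]
  ],
  "delta_rot": [
    [0,0,-3.61],
    [0,0,-3.61],
    [0,0,-3.61],
    [0,0,-3.61],
    [0,0,-3.61],
    [0,0,-3.61],
    [0,0,-3.61],
    [0,0,-3.61],
    [0,0,-3.61],
    [0,0,-3.61],
    [0,0,-3.61],
    [0,0,-3.61],
    [0,0,-3.61],
    [0,0,0],
    [0,0,0]
  ],
  "grip": [-1,-1,-1,-1,-1,-1,-1,-1,-1,-1,-1,-1,-1,-1,-1],
  "squeeze": 10
}}

```text
clock: 3.88
tool_pos: [0.5465, -0.0038, 0.2147]
eef_rot: [0.8, 0.601, -0.001, 0.0]
contact_force: [-0.4, -0.9, -0.5]
opening: 0.006
finger_force: 0.0
```

```bash
python3 - <<'E'
from plan import *
info()
a=r.snapshot("top");b=r.snapshot("scene")
o=[]
for n,im in(("top",a),("scene",b)):
    c=proj(n,[0.535,0.045,0.13])[0].astype(int); o.append(cv2.resize(im[c[1]-60:c[1]+60,c[0]-65:c[0]+65],None,fx=3,fy=3,interpolation=cv2.INTER_CUBIC))
cv2.imwrite("pics/a1.png",np.hstack(o))
E
```

```text
t 3.88 chest xy mm [  9.8 -46.6] tip z 150.7 yaw(y) -16.18 tilt [-0.03 -0.06] F [-0.39 -0.92 -0.48] open 0.006111972426488808
```

View pics/a1.png

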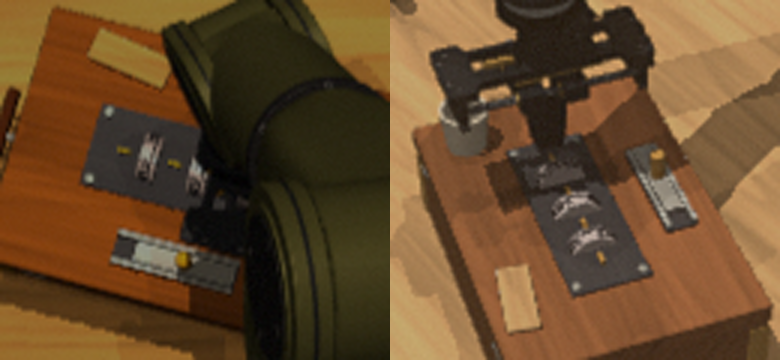

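Emit:
{"name": "play_rows", "arguments": {
  "translation": [
    [0,0.0,0.012],
    [0,0,0.012],
    [0,0,0.003],
    [0,0,0.002],
    [0,0,0.001],
    [0,0,0]
  ],
  "delta_rot": [
    [0,0,0],
    [0,0,0],
    [0,0,0],
    [0,0,0],
    [0,0,0],
    [0,0,0]
  ],
  "grip": [-1,-1,-1,-1,-1,-1]
}}

```text
clock: 4.72
tool_pos: [0.5467, -0.0031, 0.1849]
eef_rot: [0.799, 0.601, 0.0, 0.0]
contact_force: [-0.2, -0.2, 0.7]
opening: 0.007
finger_force: 0.2
```

```bash
python3 -c "
from plan import *
info()"
```

```text
t 4.72 chest xy mm [  9.8 -45.8] tip z 120.9 yaw(y) -16.15 tilt [ 0.01 -0.  ] F [-0.19 -0.15  0.66] open 0.0066226551746979825
```

Emit:
{"name": "play_rows", "arguments": {
  "translation": [
    [0,0,0.001],
    [0,0,0.001],
    [0,0,0]
  ],
  "delta_rot": [
    [0,0,0],
    [0,0,0],
    [0,0,0]
  ],
  "grip": [-1,-1,-1]
}}

```text
clock: 5.1
tool_pos: [0.5468, -0.0031, 0.1832]
eef_rot: [0.799, 0.601, 0.0, 0.0]
contact_force: [-1.8, 0.6, 5.8]
opening: 0.006
finger_force: 3.0
```

Emit:
{"name": "play_rows", "arguments": {
  "translation": [
    [0,0,0.001],
    [0,0,0.0005],
    [0,0,0]
  ],
  "delta_rot": [
    [0,0,0],
    [0,0,0],
    [0,0,0]
  ],
  "grip": [-1,-1,-1]
}}

```text
clock: 5.48
tool_pos: [0.5469, -0.003, 0.1821]
eef_rot: [0.799, 0.601, 0.0, 0.0]
contact_force: [-1.8, -0.4, 9.9]
opening: 0.003
finger_force: 4.9
```

Emit:
{"name": "play_rows", "arguments": {
  "translation": [
    [0,-0.002,0.0002],
    [0,-0.003,0],
    [0,-0.003,0]
  ],
  "delta_rot": [
    [0,0,0],
    [0,0,0],
    [0,0,0]
  ],
  "grip": [-1,-1,-1]
}}

```text
clock: 5.85
tool_pos: [0.5424, -0.0018, 0.1828]
eef_rot: [0.8, 0.6, 0.003, 0.003]
contact_force: [3.5, -2.8, 8.2]
opening: 0.003
finger_force: 4.2
```

```bash
python3 -c "
from plan import *
info()"
```

```text
t 5.85 chest xy mm [  5.3 -45.9] tip z 118.8 yaw(y) -16.23 tilt [ 0.48 -0.04] F [ 3.51 -2.8   8.18] open 0.003145239418726299
```

Emit:
{"name": "play_rows", "arguments": {
  "translation": [
    [0,-0.003,0.0003],
    [0,-0.003,0.0002],
    [0,-0.003,0],
    [0,-0.002,0],
    [0,0,0]
  ],
  "delta_rot": [
    [0,0,0],
    [0,0,0],
    [0,0,0],
    [0,0,0],
    [0,0,0]
  ],
  "grip": [-1,-1,-1,-1,-1]
}}

```text
clock: 6.48
tool_pos: [0.5316, 0.0014, 0.1823]
eef_rot: [0.8, 0.6, 0.003, 0.003]
contact_force: [2.6, -2.3, 9.4]
opening: 0.004
finger_force: 4.9
```

```bash
python3 -c "
from plan import *
info()"
```

```text
t 6.47 chest xy mm [ -5.9 -45.8] tip z 118.3 yaw(y) -16.22 tilt [ 0.45 -0.04] F [ 2.56 -2.31  9.38] open 0.004106163378807004
```

Emit:
{"name": "play_rows", "arguments": {
  "translation": [
    [0,-0.003,0.0],
    [0,-0.002,0],
    [0,0,0],
    [0,0,-0.006],
    [0,0,-0.018],
    [0,0,0]
  ],
  "delta_rot": [
    [0,0,0],
    [0,0,0],
    [0,0,0],
    [0,0,0],
    [0,0,0],
    [0,0,0]
  ],
  "grip": [-1,-1,-1,-1,-1,-1]
}}

```text
clock: 7.22
tool_pos: [0.5241, 0.0038, 0.2052]
eef_rot: [0.799, 0.601, 0.001, 0.0]
contact_force: [0.4, 0.1, 0.2]
opening: 0.002
finger_force: 0.0
```

```bash
python3 -c "
from plan import *
info()
print(ch(-.016,.046), ch(.1,.046))"
```

```text
t 7.22 chest xy mm [-13.9 -45.6] tip z 141.2 yaw(y) -16.15 tilt [0.11 0.03] F [0.38 0.14 0.2 ] open 0.0020623775504707027
[0.54756889 0.09233737] [0.65896296 0.0599744 ]
```

Emit:
{"name": "play_rows", "arguments": {
  "translation": [
    [0.0305,0,0],
    [0.0305,0,0],
    [0.0305,0.0,0.007],
    [0,0,0.009],
    [0,0,0.003],
    [0,0,0.002],
    [0,0,0]
  ],
  "delta_rot": [
    [0,0,0],
    [0,0,0],
    [0,0,0],
    [0,0,0],
    [0,0,0],
    [0,0,0],
    [0,0,0]
  ],
  "grip": [-1,-1,-1,-1,-1,-1,-1]
}}

```text
clock: 8.1
tool_pos: [0.5489, 0.0903, 0.1834]
eef_rot: [0.8, 0.6, -0.0, 0.0]
contact_force: [0.2, 0.1, -0.4]
opening: 0.008
finger_force: 0.0
```

```bash
python3 -c "
from plan import *
info()"
```

```text
t 8.1 chest xy mm [-14.1  44.4] tip z 119.4 yaw(y) -16.24 tilt [-0.02 -0.04] F [ 0.24  0.06 -0.44] open 0.008121224609592026
```

Correct y by +1.6 mm and descend 2.5 mm more.

Emit:
{"name": "play_rows", "arguments": {
  "translation": [
    [0.0015,0,0.0005],
    [0,0,0.001],
    [0,0,0.001],
    [0,0,0]
  ],
  "delta_rot": [
    [0,0,0],
    [0,0,0],
    [0,0,0],
    [0,0,0]
  ],
  "grip": [-1,-1,-1,-1]
}}

```text
clock: 8.6
tool_pos: [0.5494, 0.0929, 0.1809]
eef_rot: [0.799, 0.601, -0.0, 0.0]
contact_force: [0.0, -0.3, -0.5]
opening: 0.004
finger_force: 0.0
```

Emit:
{"name": "play_rows", "arguments": {
  "translation": [
    [0,0,0.001],
    [0,0,0.001],
    [0,0,0]
  ],
  "delta_rot": [
    [0,0,0],
    [0,0,0],
    [0,0,0]
  ],
  "grip": [-1,-1,-1]
}}

```text
clock: 8.98
tool_pos: [0.5496, 0.0929, 0.1791]
eef_rot: [0.799, 0.601, 0.0, 0.0]
contact_force: [0.4, -0.4, 2.2]
opening: 0.008
finger_force: 1.0
```

Emit:
{"name": "play_rows", "arguments": {
  "translation": [
    [0,0,0.001],
    [0,0,0.001],
    [0,0,0.0003],
    [0,0.002,0],
    [0,0.003,0],
    [0,0.003,0]
  ],
  "delta_rot": [
    [0,0,0],
    [0,0,0],
    [0,0,0],
    [0,0,0],
    [0,0,0],
    [0,0,0]
  ],
  "grip": [-1,-1,-1,-1,-1,-1]
}}

```text
clock: 9.72
tool_pos: [0.5556, 0.0913, 0.1773]
eef_rot: [0.799, 0.601, -0.001, -0.001]
contact_force: [-5.1, 0.7, 11.4]
opening: 0.009
finger_force: 5.8
```

```bash
python3 -c "
from plan import *
info()"
```

```text
t 9.72 chest xy mm [-8.  47.2] tip z 113.3 yaw(y) -16.1 tilt [-0.17 -0.01] F [-5.11  0.7  11.44] open 0.008828175513095032
```

Emit:
{"name": "play_rows", "arguments": {
  "translation": [
    [0,0.003,0],
    [0,0.003,0],
    [0,0.003,0],
    [0,0.003,0],
    [0,0,0]
  ],
  "delta_rot": [
    [0,0,0],
    [0,0,0],
    [0,0,0],
    [0,0,0],
    [0,0,0]
  ],
  "grip": [-1,-1,-1,-1,-1]
}}

```text
clock: 10.35
tool_pos: [0.5681, 0.0876, 0.1775]
eef_rot: [0.799, 0.601, -0.0, -0.0]
contact_force: [-3.3, -0.1, 12.7]
opening: 0.008
finger_force: 5.3
```

```bash
python3 -c "
from plan import *
info()"
```

```text
t 10.35 chest xy mm [ 5.1 47.2] tip z 113.5 yaw(y) -16.14 tilt [-0.05 -0.  ] F [-3.29 -0.13 12.69] open 0.007836119063490568
```

Continue 9 mm, then lift and retreat to read.

Emit:
{"name": "play_rows", "arguments": {
  "translation": [
    [-0.0005,0.003,0],
    [-0.0005,0.003,0],
    [0,0.003,0],
    [0,0,0],
    [0,0,-0.006],
    [0,0,-0.02],
    [0,0,-0.01]
  ],
  "delta_rot": [
    [0,0,0],
    [0,0,0],
    [0,0,0],
    [0,0,0],
    [0,0,0],
    [0,0,0],
    [0,0,0]
  ],
  "grip": [-1,-1,-1,-1,-1,-1,-1]
}}

```text
clock: 11.22
tool_pos: [0.5774, 0.0838, 0.2134]
eef_rot: [0.799, 0.601, 0.0, 0.0]
contact_force: [-0.2, -0.2, 1.4]
opening: 0.003
finger_force: 0.0
```

```bash
python3 -c "
from plan import *
info()"
```

```text
t 11.22 chest xy mm [15.  46.1] tip z 149.4 yaw(y) -16.16 tilt [ 0.05 -0.  ] F [-0.18 -0.24  1.44] open 0.002502964521924661
```

Emit:
{"name": "play_rows", "arguments": {
  "translation": [
    [0,-0.014,0],
    [0,-0.013,0.01],
    [0,0,0.014],
    [0,0,0.006],
    [0,0,0.003],
    [0,0,0.002],
    [0,0,0.0008],
    [0,0,0]
  ],
  "delta_rot": [
    [0,0,0],
    [0,0,0],
    [0,0,0],
    [0,0,0],
    [0,0,0],
    [0,0,0],
    [0,0,0],
    [0,0,0]
  ],
  "grip": [-1,-1,-1,-1,-1,-1,-1,-1]
}}

```text
clock: 12.22
tool_pos: [0.5514, 0.0911, 0.1778]
eef_rot: [0.8, 0.601, 0.0, 0.0]
contact_force: [-3.0, -0.8, 8.5]
opening: -0.001
finger_force: 4.1
```

```bash
python3 -c "
from plan import *
info()"
```

```text
t 12.22 chest xy mm [-12.   45.9] tip z 113.8 yaw(y) -16.18 tilt [ 0.04 -0.03] F [-3.02 -0.84  8.46] open -0.0010635893494773123
```

Emit:
{"name": "play_rows", "arguments": {
  "translation": [
    [0,0,0.0006],
    [0,0.003,0],
    [0,0.003,0],
    [0,0.003,0],
    [0,0.003,0],
    [0,0.003,0],
    [0,0,0]
  ],
  "delta_rot": [
    [0,0,0],
    [0,0,0],
    [0,0,0],
    [0,0,0],
    [0,0,0],
    [0,0,0],
    [0,0,0]
  ],
  "grip": [-1,-1,-1,-1,-1,-1,-1]
}}

```text
clock: 13.1
tool_pos: [0.5655, 0.087, 0.1775]
eef_rot: [0.8, 0.601, -0.0, 0.0]
contact_force: [-4.2, -0.2, 10.8]
opening: 0.008
finger_force: 5.4
```

```bash
python3 -c "
from plan import *
info()"
```

```text
t 13.1 chest xy mm [ 2.7 45.9] tip z 113.5 yaw(y) -16.17 tilt [ 0.01 -0.03] F [-4.24 -0.24 10.77] open 0.00802551136378317
```

Emit:
{"name": "play_rows", "arguments": {
  "translation": [
    [0,0.003,0],
    [0,0.003,0],
    [0,0.002,0],
    [0,0,0],
    [0,0,-0.006],
    [0,0,-0.05],
    [-0.03,0,-0.05],
    [-0.06,0,0],
    [-0.06,0,0],
    [-0.06,0,0],
    [-0.04,0,0]
  ],
  "delta_rot": [
    [0,0,0],
    [0,0,0],
    [0,0,0],
    [0,0,0],
    [0,0,0],
    [0,0,0],
    [0,0,0],
    [0,0,0],
    [0,0,0],
    [0,0,0],
    [0,0,0]
  ],
  "grip": [-1,-1,-1,-1,-1,-1,-1,-1,-1,-1,-1]
}}

```text
clock: 14.48
tool_pos: [0.5027, -0.1586, 0.2825]
eef_rot: [0.8, 0.599, -0.0, 0.001]
contact_force: [0.9, 0.1, -0.8]
opening: 0.004
finger_force: 0.0
```

```bash
python3 -c "
from plan import *
strips('s1');info()" 2>/dev/null; python3 read.py s1
```

```text
t 14.88 chest xy mm [  11.1 -202. ] tip z 218.5 yaw(y) -15.98 tilt [0.05 0.05] F [0.22 0.3  0.96] open 0.003073785150020784
L [(np.float64(3.89), np.float64(0.725), -4.0), (np.float64(3.67), np.float64(0.689), 2.0), (np.float64(3.78), np.float64(0.654), 2.0), (np.float64(4.0), np.float64(0.647), -2.0), (np.float64(3.44), np.float64(0.638), 4.0), (np.float64(6.44), np.float64(0.569), 2.0), (np.float64(2.67), np.float64(0.549), 2.0)]
M [(np.float64(7.0), np.float64(0.761), 0), (np.float64(1.0), np.float64(0.697), 0), (np.float64(7.11), np.float64(0.653), -2.0), (np.float64(4.0), np.float64(0.649), 2.0), (np.float64(4.33), np.float64(0.633), 0), (np.float64(3.0), np.float64(0.627), -2.0), (np.float64(6.89), np.float64(0.615), 0)]
R [(np.float64(2.0), np.float64(0.776), 2.0), (np.float64(1.89), np.float64(0.662), 4.0), (np.float64(2.33), np.float64(0.648), 4.0), (np.float64(8.0), np.float64(0.636), 0), (np.float64(2.11), np.float64(0.631), 4.0), (np.float64(8.11), np.float64(0.58), 0), (np.float64(7.89), np.float64(0.565), 4.0)]
```

View pics/s1.png

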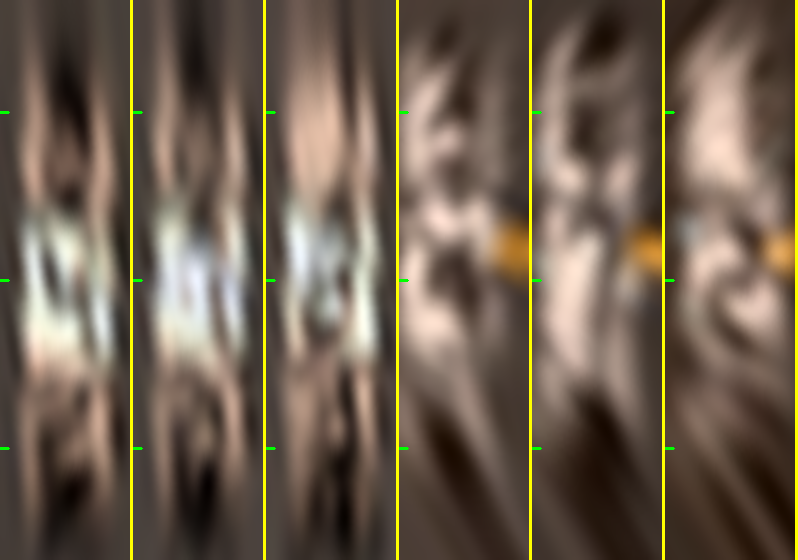

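```bash
cat > fine.py <<'E'
from fit import *
T=tex("seg",12.5,6,2)
for nm,y,c,dz in(("L",.046,3.9,(-.0045,-.0035,-.0025)),("M",0,7,(-.001,0,.001)),("R",-.046,2,(.0006,.0016,.0026))):
    ph=(c-1)*np.pi/4+np.radians(np.arange(-16,17,2))
    for cams in(("top",),("scene",),("top","scene")):
        b=best(sys.argv[1],y,ph,T,dz,cams)
        for row,z in zip(b,dz): print(nm,cams[0][0]+str(len(cams)),z,[round(float((np.degrees(ph[i])-45*(round(c)-1))),1) for i in np.argsort(-row)[:4]],row.max().round(3))
E
python3 fine.py s1
```

```text
L t1 -0.0045 [-2.5, -4.5, -6.5, -0.5] 0.742
L t1 -0.0035 [-2.5, -4.5, -6.5, -8.5] 0.77
L t1 -0.0025 [-2.5, -4.5, -6.5, -8.5] 0.781
L s1 -0.0045 [-4.5, -2.5, -6.5, -0.5] 0.67
L s1 -0.0035 [-2.5, -4.5, -0.5, -6.5] 0.708
L s1 -0.0025 [-2.5, -4.5, -0.5, -6.5] 0.74
L t2 -0.0045 [-4.5, -2.5, -6.5, -0.5] 0.702
L t2 -0.0035 [-2.5, -4.5, -6.5, -0.5] 0.739
L t2 -0.0025 [-2.5, -4.5, -6.5, -0.5] 0.76
M t1 -0.001 [0.0, -2.0, 2.0, -4.0] 0.753
M t1 0 [0.0, -2.0, -4.0, 2.0] 0.737
M t1 0.001 [0.0, -4.0, -2.0, 2.0] 0.72
M s1 -0.001 [-2.0, 0.0, 2.0, -4.0] 0.848
M s1 0 [0.0, 2.0, -2.0, -14.0] 0.785
M s1 0.001 [2.0, 0.0, -10.0, -8.0] 0.613
M t2 -0.001 [-2.0, 0.0, 2.0, -4.0] 0.79
M t2 0 [0.0, 2.0, -2.0, -4.0] 0.761
M t2 0.001 [0.0, 2.0, -2.0, 4.0] 0.66
R t1 0.0006 [8.0, 6.0, 0.0, -2.0] 0.766
R t1 0.0016 [-6.0, -8.0, -10.0, -4.0] 0.854
R t1 0.0026 [-6.0, -8.0, -4.0, -10.0] 0.875
R s1 0.0006 [0.0, 2.0, -2.0, 16.0] 0.723
R s1 0.0016 [2.0, 0.0, 4.0, -2.0] 0.795
R s1 0.0026 [-2.0, 0.0, 2.0, 14.0] 0.723
R t2 0.0006 [0.0, 2.0, -2.0, -4.0] 0.732
R t2 0.0016 [0.0, 2.0, -2.0, -4.0] 0.765
R t2 0.0026 [-2.0, 0.0, -4.0, 2.0] 0.759
```

Emit:
{"name": "play_rows", "arguments": {
  "translation": [
    [0.02,-0.05,0],
    [0.046,-0.045,0],
    [0.05,0,0.02],
    [0.045,0,0.03],
    [0,0,0.03],
    [0,0,0.015],
    [0,0,0.005],
    [0,0,0]
  ],
  "delta_rot": [
    [0,0,0],
    [0,0,0],
    [0,0,0],
    [0,0,0],
    [0,0,0],
    [0,0,0],
    [0,0,0],
    [0,0,0]
  ],
  "grip": [-1,-1,-1,-1,-1,-1,-1,-1]
}}

```text
clock: 15.88
tool_pos: [0.4582, 0.0249, 0.1824]
eef_rot: [0.799, 0.601, 0.0, -0.0]
contact_force: [0.8, 0.1, -0.1]
opening: 0.007
finger_force: 0.0
```

```bash
python3 -c "
from plan import *
info()"
```

```text
t 15.88 chest xy mm [-83.  -43.7] tip z 118.4 yaw(y) -16.09 tilt [0.01 0.01] F [ 0.85  0.14 -0.06] open 0.006763447405534292
```

Emit:
{"name": "play_rows", "arguments": {
  "translation": [
    [0.008,0,0],
    [0.008,0,0],
    [0.003,0,0],
    [0.003,0,0],
    [0.003,0,0],
    [0,0,0]
  ],
  "delta_rot": [
    [0,0,0],
    [0,0,0],
    [0,0,0],
    [0,0,0],
    [0,0,0],
    [0,0,0]
  ],
  "grip": [-1,-1,-1,-1,-1,-1]
}}

```text
clock: 16.62
tool_pos: [0.4652, 0.0484, 0.1823]
eef_rot: [0.799, 0.601, 0.0, 0.0]
contact_force: [0.1, -1.4, 0.2]
opening: 0.009
finger_force: 0.8
```

```bash
python3 -c "
from plan import *
info()"
```

```text
t 16.62 chest xy mm [-82.8 -19.2] tip z 118.3 yaw(y) -16.15 tilt [0.02 0.  ] F [ 0.13 -1.45  0.19] open 0.009338531910657203
```

Emit:
{"name": "play_rows", "arguments": {
  "translation": [
    [0.002,0,0],
    [0.002,0,0],
    [0.002,0,0],
    [0,0,0]
  ],
  "delta_rot": [
    [0,0,0],
    [0,0,0],
    [0,0,0],
    [0,0,0]
  ],
  "grip": [-1,-1,-1,-1]
}}

```text
clock: 17.12
tool_pos: [0.4669, 0.0544, 0.1823]
eef_rot: [0.799, 0.601, 0.0, -0.0]
contact_force: [0.2, -1.7, -0.1]
opening: 0.006
finger_force: 0.8
```

```bash
python3 -c "
from plan import *
info()"
```

```text
t 17.12 chest xy mm [-82.9 -12.9] tip z 118.3 yaw(y) -16.13 tilt [0.02 0.02] F [ 0.17 -1.71 -0.06] open 0.005711478505511012
```

Emit:
{"name": "play_rows", "arguments": {
  "translation": [
    [0.002,0,0],
    [0.002,0,0],
    [0.001,0,0],
    [0,0,0]
  ],
  "delta_rot": [
    [0,0,0],
    [0,0,0],
    [0,0,0],
    [0,0,0]
  ],
  "grip": [-1,-1,-1,-1]
}}

```text
clock: 17.62
tool_pos: [0.4682, 0.0591, 0.1823]
eef_rot: [0.799, 0.601, 0.0, -0.0]
contact_force: [0.8, -1.5, 0.3]
opening: 0.005
finger_force: 1.0
```

Emit:
{"name": "play_rows", "arguments": {
  "translation": [
    [0.001,0,0],
    [0.001,0,0],
    [0,0,0]
  ],
  "delta_rot": [
    [0,0,0],
    [0,0,0],
    [0,0,0]
  ],
  "grip": [-1,-1,-1]
}}

```text
clock: 18.0
tool_pos: [0.4685, 0.06, 0.1823]
eef_rot: [0.8, 0.6, -0.001, 0.0]
contact_force: [1.0, -5.0, 1.5]
opening: 0.006
finger_force: 2.4
```

Emit:
{"name": "play_rows", "arguments": {
  "translation": [
    [0.001,0,0],
    [0,0,0]
  ],
  "delta_rot": [
    [0,0,0],
    [0,0,0]
  ],
  "grip": [-1,-1]
}}

```text
clock: 18.25
tool_pos: [0.4685, 0.0601, 0.1823]
eef_rot: [0.8, 0.6, -0.001, 0.001]
contact_force: [0.5, -6.5, 3.0]
opening: 0.007
finger_force: 3.3
```

Emit:
{"name": "play_rows", "arguments": {
  "translation": [
    [-0.01,0,0],
    [-0.02,0,0],
    [0,0,-0.04],
    [0,0,-0.055],
    [-0.06,0,0],
    [-0.06,0,0],
    [-0.06,0,0],
    [-0.04,0,0],
    [0,0,0]
  ],
  "delta_rot": [
    [0,0,0],
    [0,0,0],
    [0,0,0],
    [0,0,0],
    [0,0,0],
    [0,0,0],
    [0,0,0],
    [0,0,0],
    [0,0,0]
  ],
  "grip": [-1,-1,-1,-1,-1,-1,-1,-1,-1]
}}

```text
clock: 19.38
tool_pos: [0.3982, -0.1808, 0.2771]
eef_rot: [0.801, 0.598, -0.0, 0.0]
contact_force: [0.7, 0.3, 0.6]
opening: 0.004
finger_force: 0.0
```

```bash
python3 -c "
from plan import *
strips('s2');info()
o=[]
for n in('top','scene'):
    im=np.load(f'pics/s2_{n}.npy'); c=proj(n,[0.515,0.05,0.11])[0].astype(int); o.append(cv2.resize(im[c[1]-45:c[1]+45,c[0]-50:c[0]+50],None,fx=4,fy=4,interpolation=cv2.INTER_CUBIC))
cv2.imwrite('pics/end.png',np.hstack(o).clip(0,255).astype(np.uint8))
" 2>/dev/null; python3 fine.py s2 | grep 2
```

```text
t 19.77 chest xy mm [ -82.6 -254.1] tip z 213.4 yaw(y) -16.01 tilt [0.03 0.02] F [ 0.41 -0.17  0.53] open 0.005275600677977382
L t1 -0.0045 [-2.5, -4.5, -6.5, -0.5] 0.739
L t1 -0.0035 [-2.5, -4.5, -6.5, -8.5] 0.767
L t1 -0.0025 [-2.5, -4.5, -6.5, -8.5] 0.778
L s1 -0.0045 [-4.5, -2.5, -6.5, -0.5] 0.669
L s1 -0.0035 [-2.5, -4.5, -0.5, -6.5] 0.71
L s1 -0.0025 [-2.5, -4.5, -0.5, -6.5] 0.738
L t2 -0.0045 [-4.5, -2.5, -6.5, -0.5] 0.701
L t2 -0.0035 [-2.5, -4.5, -6.5, -0.5] 0.739
L t2 -0.0025 [-2.5, -4.5, -6.5, -0.5] 0.758
M t1 -0.001 [0.0, -2.0, 2.0, -4.0] 0.753
M t1 0 [0.0, -2.0, -4.0, 2.0] 0.738
M t1 0.001 [0.0, -4.0, -2.0, 2.0] 0.722
M s1 -0.001 [-2.0, 0.0, 2.0, -4.0] 0.849
M s1 0 [0.0, 2.0, -2.0, -14.0] 0.789
M s1 0.001 [2.0, 0.0, -10.0, -8.0] 0.61
M t2 -0.001 [-2.0, 0.0, 2.0, -4.0] 0.792
M t2 0 [0.0, 2.0, -2.0, -4.0] 0.764
M t2 0.001 [0.0, 2.0, -2.0, 4.0] 0.661
R t1 0.0006 [8.0, 6.0, 0.0, 2.0] 0.759
R t1 0.0026 [-6.0, -8.0, -4.0, -10.0] 0.874
R s1 0.0006 [0.0, 2.0, -2.0, 16.0] 0.711
R s1 0.0016 [2.0, 4.0, 0.0, -2.0] 0.796
R s1 0.0026 [-2.0, 0.0, 2.0, 14.0] 0.736
R t2 0.0006 [0.0, 2.0, -2.0, -4.0] 0.724
R t2 0.0016 [0.0, 2.0, -2.0, -4.0] 0.761
R t2 0.0026 [-2.0, 0.0, -4.0, 2.0] 0.765
```

View pics/end.png

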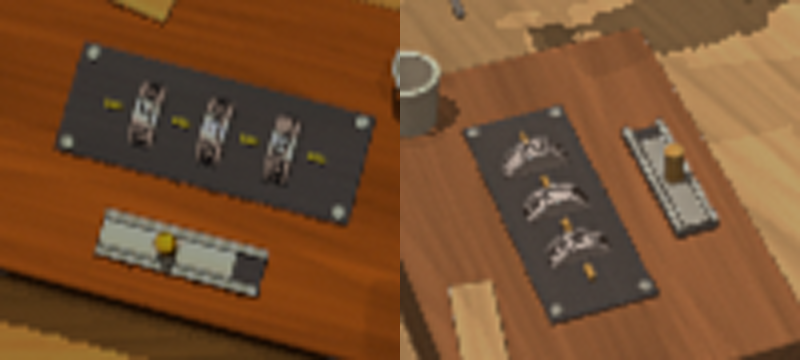

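The bolt now fills the left end of its guide: in the top view the knob is at about (165, 243) with the dark gap on the right at (250, 270). The wheels still read 4, 7, 2.

```bash
python3 -c "
from plant import r
print(r.finish_job())"
```

```text
the job is handed in; nothing more can be done
None
```

The chest is unlocked and the job is handed in at about 20 s of the 48 s: the camera fit reads 4, 7, 2 with each wheel within about 5° of its numeral, the bolt is slid left to its stop, and the arm is clear; no verdict was shown.

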